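# Weight the glued tile and wind the timer

### The arm

A 7-joint arm with a two-finger parallel gripper is mounted at the origin on the work surface. World frame = base frame: x ahead of the robot, y to its left, z up, the work surface at z = 0. Lengths are in m, angles in rad, forces in N, time in s.
With the tool pointing down it reaches from about 0.4 to 0.85 m from the base axis. Payload 4.5 kg.
Tool frame: the origin (TCP) lies between the finger pads; the fingertips stand 19 mm ahead of it and the grasp point (between the pads) is the TCP; z points along the fingers, y is the direction in which the jaws open and shut (so a half turn about z gives the same grasp; the last joint's range is limited). The gripper opens to 88 mm and grips with 3 to 60 N. Pads are 18 mm wide; open, the fingers measure 123 mm over their backs; the gripper's body (75 mm by 187 mm) begins 45 mm behind the grasp point.
Start: joints at [-1.155, 0.689, -0.195, 1.565, 0.157, 0.902, -0.215], TCP at [0.233, 0.58, 0.258] pointing down, gripper open.
Joint ranges: [-3.01, 3.01], [-0.46, 2.08], [-1.47, 1.51], [0.13, 2.56], [-1, 4.14], [0.04, 2.09], [-2.66, 2.66]. Speed limits (rad/s): [2.57, 2.57, 3.14, 3.14, 3.14, 3.14, 3.14].

### API

Orientations are given as a unit quaternion [x, y, z, w].
In Python, from plant import status, snapshot, finish_job, cut_out, tip_of gives the robot as it stands. The module is installed in compiled form; this text tells all that it offers.
- The arm moves only by the tool carry_out, never from a script. Its arguments are lists of equal length, an entry for each row: "linear": the shift along the world's x, y, z in m, a list of three; "roll": the turn about the world's z in rad. A call has 1 to 8 rows; each row is the pose to reach, as a shift and turn from the pose measured when the call began; what a row does not reach only later rows make up. A row lasts 1/12 s, in which the tool goes at most 41.7 mm and 7.16 degrees, less where a joint would pass 70% of its speed; a pose out of reach is approached as far as the arm can. A call with a gripper value outside its range is refused whole. "gripper" is the opening, from 0 (shut) to 1 (fully open), set as the call begins (left out, the last holds). The fingers move at their own pace and stop on an object; "grip_force" is the grip in N (left out, the last holds). Time passes only in rows, so rows that repeat a pose let the fingers close. It gives the time, the measured TCP pose, the force and the opening at its end, in the units of the state.
- status.get_state(): the state, without advancing time (a new reading comes with each control period).
- snapshot(name): name is "scene" or "top" or "wrist"; returns a dict with "img" (480x640x3 uint8, red, green, blue), "range_z" (480x640 float32, m along the optical axis (not along the pixel's ray), 0 where there is no reading), "fx", "fy", "cx", "cy" (pixels), "k1" (the pictures are not rectified: a ray, as slopes to the right and down, at radius r is drawn at 1 + k1 r^2 times it, then the intrinsics apply), "world_from_camera" (4x4, takes a point from camera to world coordinates). Camera axes: x right, y down, z forward; pixel columns grow to the right and rows downward; lengths in m; the calibration is good to about 2 mm. A picture is of the moment at which its call begins.
- finish_job(): hands the job in, once; it reports no verdict.
Trained networks look in a picture, given as the dict that the camera call returned (one of the last four; its "shot" number tells which), for a name from the list of things; names that differ only in an ending like _2 or _b are one class to them, and where a whole thing is asked for, a point or a joint stands for the part that bears it (a point fixed in the world has none). Each returns a list of dicts, best first, with "confidence" (0 to 1); they miss things now and then, are a little off and sometimes report something else, mostly with a low value. They report only what shows in the picture. A call takes as long as a camera call. They do not tell look-alikes from the thing itself.
- cut_out(picture, query): "region" (480x640 bool, what is visible of it) and "pixel" ([column, row] in pixels, amid what is visible of it).
- tip_of(picture, query): "pixel" ([column, row] in pixels: a listed point, or the origin of a listed thing).
The state is a dict: "clock": time; "q": joint angles; "qd": joint speeds; "joint_torque": joint torques, N m; "tool_pos": TCP position; "eef_rot": TCP orientation; "contact_force": force on the tool from outside, world axes, zero at the start; "moment": the same for the moment, N m; "opening": opening from 0.0 (shut) to 1.0 (fully open).
Only numpy, scipy, OpenCV 4.12 (cv2) and the standard library are available. Lean on these libraries where they do the work, as an engineer would, in place of code of your own. Each camera call takes 0.05 s, during which the arm holds its last target.

### The job

The red tile on the plywood panel has just been glued: gently set the steel weight upright on the middle of that tile. Then press down on the timer's knob, firmly but not hard, and while pressing turn it clockwise until its pointer stands at the long bar mark (a quarter turn past the dot at zero), without letting the timer itself turn or shift on the table. Let go of everything and leave the other things on the table where they are.

Things in the scene. Friction and masses are not known exactly. Their poses are not given: they have to be found in the camera images.
- weight_mid (a point): Centre of the loose steel weight, half-way up: a round foot 60 mm across and 30 mm high, a 20 mm wide neck and a round grip knob 28 mm across from 46 to 72 mm above its foot; 72 mm tall in all, 0.6 to 0.85 kg. The knob's mid-height is 23 mm above this point, the underside 36 mm below it. Site z is up.
- tile_top (a point): Centre of the upper face of the glued tile (red, 90 x 90 mm, 10 mm thick) on a fixed plywood panel 120 x 120 x 12 mm that lies on the table; the tile's face is 22 mm above the table. It is the only tile on a panel. Site x and y run along its sides, z is up.
- timer: Mechanical timer: free-standing grey drum 104 mm across, white dial face 38 mm above the table, about 0.3 kg. Origin on its axis at the table, z up, -x to its zero dot, +y to its long bar mark. Its feet hold poorly and the knob is stiff (0.18 N m): with no push the whole timer spins with the knob. A steady push of 10 to 16 N down on the knob holds it still; more than 20 N damages it.
- timer_mark (a point): Outer end of the long black bar mark, at the top edge of the drum, 52 mm from the timer's axis along the timer's +y; the bar also runs down the drum's side. All other dial marks are short ticks (30 degrees apart), and zero is a round dot.
- knob_flange (a point): On the knob's axis at the top of its flange, 49 to 57 mm above the table at the start. Black knob: round flange 72 mm across, 6 mm thick, with a grip block on it 48 mm long (point x), 34 mm wide (point y), 30 mm high. White pointer line towards point -x; z up. It slides down easily (2 N) through 0 to 5 mm of play, which cannot be seen, then meets a stiff spring (8 N per mm, at most 4 mm).
- winder (a joint): Angle of the timer's knob against its drum in rad, growing clockwise seen from above: 0 with the pointer at the zero dot, 1.571 with the pointer at the long bar mark; it starts at 0.2 to 0.7 and can go to 5.0. Friction holds it where it is left.
- tile_stack: Stack of four loose red tiles, 90 x 90 x 36 mm, a bystander. Origin under its centre.
- loose_tile: A single red tile lying on the table, 90 x 90 x 9 mm, a bystander. Origin under its centre.
- jar: Glass jar, 60 mm across, 85 mm tall, a bystander. Origin under its centre.
- glue: White glue bottle, 48 mm across, 115 mm tall, a bystander. Origin under its centre.
- cup: White mug, 80 mm across, 85 mm tall, a bystander. Origin under its centre.
- brush: Brush lying on the table, a bystander. Origin under its middle.
- spatula: Spatula lying on the table, a bystander. Origin under its middle.
Things that resemble listed ones, but are neither listed nor needed, are in the scene too. What is shaped like the part that bears weight_mid but blue is not meant. Of the things that look like the part that bears tile_top, take the one that is farthest to the robot's left at the start.

How it is judged:
On the way, in this order (a step that is already met when the one before it is completed fails the run):
1. the weight stands on the middle of the glued tile, let go (horizontal distance between weight_mid and tile_top below 0.015 m and z of weight_mid in the frame of tile_top below 0.04 m and angle between weight_mid's own z axis and vertical below 0.08 rad and contact force between the fingers and weight below 0.1 N), for 0.2 s.
2. the pointer stands at the long bar mark (value of joint winder between 1.45 and 1.69 rad), for 0.2 s.
At the end, for the whole second after the job is handed in: Weight upright on the glued tile, centres within 15 mm; knob angle 1.45 to 1.69 rad (pointer within 0.12 rad of the long bar mark); timer upright, its axis and its bar mark each within 15 mm of where they began; everything let go and at rest (all of step 2 and distance of each of timer_mark, timer from where it was at the start of the episode below 0.015 m and angle between timer's own z axis and vertical below 0.06 rad and horizontal distance between weight_mid and tile_top below 0.015 m and z of weight_mid in the frame of tile_top between 0.032 and 0.04 m and angle between weight_mid's own z axis and vertical below 0.08 rad and linear speed of timer below 0.02 m/s); the robot touches nothing.
It fails at once if the timer pushed down too hard (over 24 N on the table, its own weight of about 3 N included) (contact force between timer and table above 24 N).
It fails at once if the weight banged down on the tile (contact force between weight and panel above 45 N).
It fails at once if a bystander disturbed (distance of any of tile_stack, loose_tile, jar, glue, cup, brush, spatula from where it was at the start of the episode above 0.03 m).
It also fails if it takes over 67 s, if anything falls off the work surface, if the arm or the gripper's body presses on something with over 40 N, if the wrist force passes 120 N, or if a joint passes its speed limit or range.

## Working session

There is one attempt and no reset: what is moved stays moved. The work goes in short steps, Python scripts to look and compute and a tool call to move; the robot and the scene stay as the last step left them, time stands still between calls to the robot, and variables do not carry over. Pictures are saved under pics/ and viewed, and the job is handed in when it is done.

Besides the shell and the picture viewer there is one more tool, called after ">>>" as name(argument=value, ...) on one line, values as JSON. carry_out: Moves the arm, as the interface text tells. Its arguments: {"type":"object","properties":{"linear":{"type":"array"},"roll":{"type":"array"},"gripper":{"type":"number"},"grip_force":{"type":"number"}},"required":["linear","roll"]}

```bash
mkdir -p pics
cat > h.py <<'E'
import numpy as np, cv2
from plant import status, snapshot, cut_out, tip_of
def save(p,n): cv2.imwrite('pics/'+n, cv2.cvtColor(p['img'],cv2.COLOR_RGB2BGR))
def ray(p,px):
    x=(px[0]-p['cx'])/p['fx']; y=(px[1]-p['cy'])/p['fy']
    rd=np.hypot(x,y); r=rd
    for _ in range(30): r=rd/(1+p['k1']*r*r)
    s=r/rd if rd>0 else 1
    return np.array([x*s,y*s,1.])
def at_depth(p,px,win=2):
    c,r=int(round(px[0])),int(round(px[1]))
    d=p['range_z'][max(r-win,0):r+win+1,max(c-win,0):c+win+1]; d=d[d>0]
    if d.size==0: return None
    v=ray(p,px)*np.median(d); T=p['world_from_camera']
    return T[:3,:3]@v+T[:3,3]
def at_z(p,px,z):
    T=p['world_from_camera']; d=T[:3,:3]@ray(p,px); o=T[:3,3]
    return o+d*(z-o[2])/d[2]
def tri(p1,a,p2,b):
    T1,T2=p1['world_from_camera'],p2['world_from_camera']
    d1=T1[:3,:3]@ray(p1,a); d2=T2[:3,:3]@ray(p2,b)
    A=np.stack([d1,-d2],1); s=np.linalg.lstsq(A,T2[:3,3]-T1[:3,3],rcond=None)[0]
    x=T1[:3,3]+d1*s[0]; y=T2[:3,3]+d2*s[1]
    return (x+y)/2, np.linalg.norm(x-y)
E
python3 - <<'E'
from h import *
np.set_printoptions(precision=4,suppress=True)
s=status.get_state(); print(s)
for n in ['scene','top','wrist']:
    p=snapshot(n); save(p,n+'0.png'); print(n,p['world_from_camera'],p['fx'],p['k1'])
    for q in ['weight_mid','tile_top','knob_flange','timer','timer_mark']:
        for d in tip_of(p,q):
            print(q,d['pixel'],round(d['confidence'],2),at_depth(p,d['pixel']))
E
```

```text
{'clock': 0.0, 'q': array([-1.1552,  0.69  , -0.1946,  1.5663,  0.1573,  0.9025, -0.2151]), 'qd': array([ 0.    ,  0.0001,  0.0018, -0.0008, -0.0011, -0.0009,  0.0005]), 'joint_torque': array([  0.    , -52.7552,  -1.2671, -15.3434,  -0.0527,   0.0064,
         0.0002]), 'tool_pos': array([0.2327, 0.5794, 0.2569]), 'eef_rot': array([ 0.1897,  0.9818, -0.0009, -0.0001]), 'contact_force': array([-0.0371, -0.291 ,  0.1331]), 'moment': array([ 0.0343, -0.0189,  0.0051]), 'opening': 0.9996139318029038}
scene [[-0.6901  0.3772 -0.6176  1.1803]
 [ 0.7236  0.373  -0.5807  0.5852]
 [ 0.0113 -0.8477 -0.5304  0.6235]
 [ 0.      0.      0.      1.    ]] 469.54145735638986 -0.06483092791796223
weight_mid [357.4, 251.4] 0.77 [0.4642 0.0059 0.0328]
weight_mid [336.1, 269.0] 0.64 [0.5612 0.0279 0.042 ]
tile_top [272.2, 232.6] 0.85 [ 0.5331 -0.2178  0.0196]
tile_top [183.6, 233.9] 0.6 [ 0.6947 -0.3713  0.02  ]
knob_flange [425.0, 298.2] 0.9 [0.5248 0.2305 0.0536]
timer [424.1, 315.4] 0.56 [0.5507 0.2483 0.0364]
timer [386.1, 247.9] 0.51 [0.3781 0.0255 0.0123]
top [[-0.0121 -0.9905  0.1373  0.3998]
 [
[... 170 characters left out ...]
72 [0.555  0.021  0.0714]
weight_mid [334.9, 276.6] 0.64 [ 0.4497 -0.0056  0.0708]
weight_mid [241.8, 258.0] 0.62 [0.4969 0.2174 0.0771]
tile_top [418.5, 247.5] 0.95 [ 0.5219 -0.2167  0.0208]
tile_top [477.1, 179.2] 0.95 [ 0.6961 -0.3754  0.0207]
knob_flange [238.5, 257.6] 0.79 [0.4977 0.2248 0.08  ]
knob_flange [241.8, 257.1] 0.54 [0.499  0.2172 0.0781]
knob_flange [331.0, 276.9] 0.44 [0.4491 0.0037 0.0718]
timer [244.1, 258.4] 0.7 [0.496  0.2121 0.0757]
timer_mark [220.8, 251.7] 0.82 [0.5211 0.2892 0.0004]
wrist [[ 0.3739  0.886   0.2741  0.1622]
 [ 0.9275 -0.3578 -0.1086  0.6097]
 [ 0.0019  0.2948 -0.9556  0.3842]
 [ 0.      0.      0.      1.    ]] 394.33921789390837 0.010016149825693182
```

View pics/scene0.png

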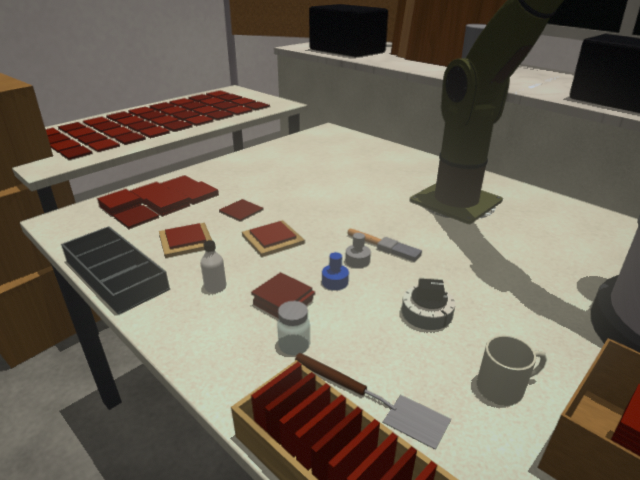

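View pics/top0.png

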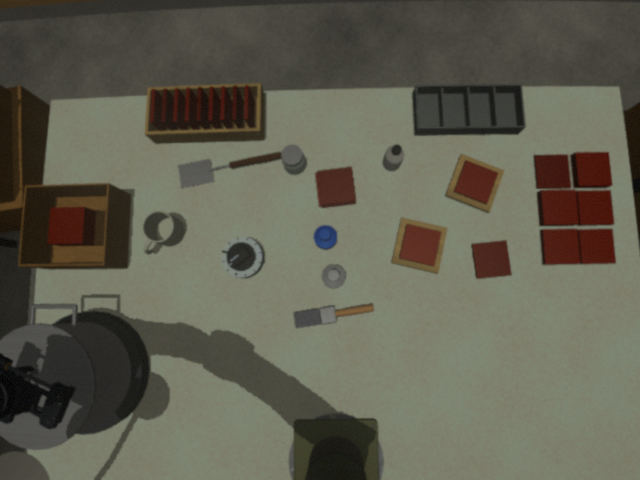

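View pics/wrist0.png

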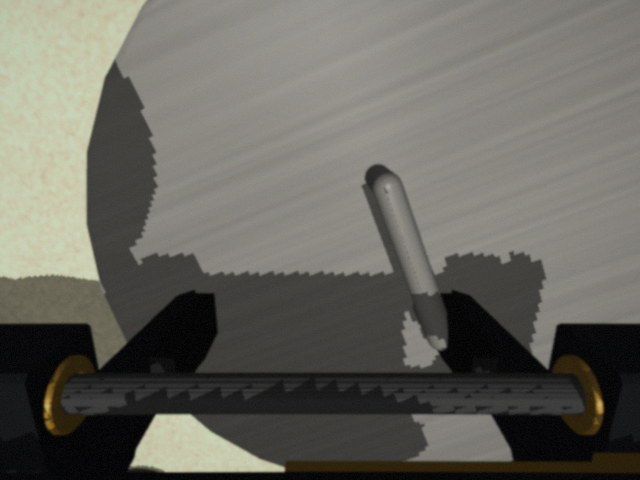

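Pictures: the grey weight is at scene (357,251), top (334,277). The blue look-alike is at scene (336,269), top (325,237), and is excluded by colour. There are two panel tiles: top (420,247), y≈-0.22, and top (475,182), y≈-0.37. The leftmost (larger y) is the one at (420,247). The timer is at top (242,258). The other red tiles, at top (335,187), (491,259) and the stock on the right, have no panel.

I'll move over the middle and use the wrist camera.

>>> carry_out(linear=[[0.01, -0.01, 0.03], [0.025, -0.04, 0.045], [0.04, -0.075, 0.05], [0.055, -0.11, 0.05], [0.07, -0.145, 0.05], [0.085, -0.18, 0.05], [0.1, -0.215, 0.05], [0.115, -0.25, 0.05]], roll=[0, 0, 0, 0, 0, 0, 0, 0], gripper=0.8)

```text
clock: 1.57
tool_pos: [0.3483, 0.3283, 0.308]
eef_rot: [0.19, 0.982, 0.0, 0.0]
contact_force: [1.2, -0.4, -0.1]
opening: 0.801
```

>>> carry_out(linear=[[0.03, -0.022, -0.005], [0.06, -0.045, -0.01], [0.09, -0.07, -0.015], [0.115, -0.09, -0.02], [0.13, -0.1, -0.02], [0.13, -0.1, -0.02]], roll=[0, 0, 0, 0, 0, 0])

```text
clock: 2.07
tool_pos: [0.4821, 0.2241, 0.2876]
eef_rot: [0.194, 0.981, -0.001, 0.001]
contact_force: [0.2, 1.0, 0.3]
opening: 0.799
```

Run:
```python
from h import *
np.set_printoptions(precision=4,suppress=True)
p=snapshot('wrist'); save(p,'w1.png'); s=status.get_state(); print(s['tool_pos'],s['q'])
np.savez('w1.npz',**{k:v for k,v in p.items()})
for q in ['weight_mid','knob_flange','timer','timer_mark']:
    for d in tip_of(p,q): print(q,d['pixel'],round(d['confidence'],2),at_depth(p,d['pixel']))
```

```text
[0.4798 0.2266 0.2878] [-0.3922  0.5275 -0.2153  1.8126  0.149   0.8163  0.5032]
weight_mid [108.5, 258.3] 0.71 [0.4528 0.0153 0.0564]
weight_mid [169.3, 327.9] 0.66 [0.4534 0.1826 0.2981]
knob_flange [333.7, 225.9] 0.81 [0.4992 0.2289 0.0796]
timer [336.3, 212.6] 0.66 [0.4889 0.2355 0.0798]
timer [534.0, 202.2] 0.52 [0.5497 0.4006 0.0688]
timer_mark [388.1, 213.5] 0.96 [0.5185 0.2795 0.0389]
```

View pics/w1.png

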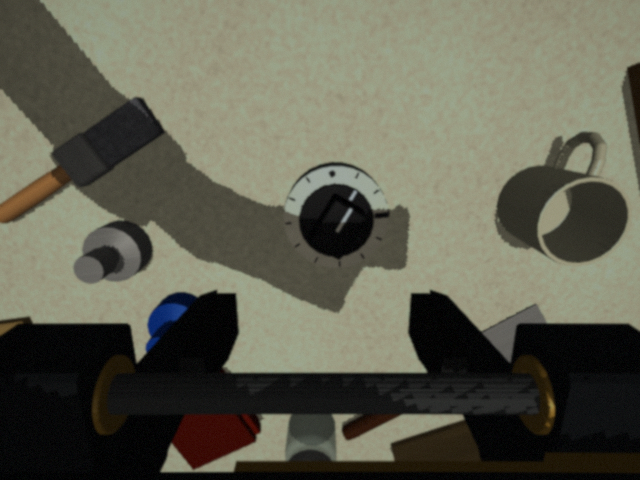

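Timer in view: zero dot at (332,173), long bar at (385,214), pointer line from (335,232) to (354,192). The grey weight shows at (110,255). Next I'll go over the weight.

>>> carry_out(linear=[[-0.005, -0.035, 0], [-0.01, -0.07, -0.005], [-0.015, -0.105, -0.01], [-0.02, -0.14, -0.02], [-0.025, -0.175, -0.03], [-0.03, -0.205, -0.04], [-0.03, -0.22, -0.05], [-0.03, -0.22, -0.05]], roll=[0, 0, 0, 0, 0, 0, 0, 0])

```text
clock: 2.98
tool_pos: [0.445, 0.0069, 0.2372]
eef_rot: [0.19, 0.982, -0.001, -0.002]
contact_force: [-0.1, -0.2, -0.3]
opening: 0.798
```

```bash
cat >> h.py <<'E'
def cloud(p):
    H,W=p['range_z'].shape
    u,v=np.meshgrid(np.arange(W),np.arange(H)); 
    x=(u-p['cx'])/p['fx']; y=(v-p['cy'])/p['fy']; rd=np.hypot(x,y); r=rd.copy()
    for _ in range(20): r=rd/(1+p['k1']*r*r)
    s=np.where(rd>0,r/np.maximum(rd,1e-9),1)
    P=np.stack([x*s,y*s,np.ones_like(x)],-1)*p['range_z'][...,None]
    T=p['world_from_camera']; Q=P@T[:3,:3].T+T[:3,3]; Q[p['range_z']<=0]=np.nan
    return Q
E
python3 - <<'E'
from h import *
np.set_printoptions(precision=4,suppress=True)
p=snapshot('wrist'); save(p,'w2.png'); s=status.get_state(); print(s['tool_pos'],s['q'])
np.savez('w2.npz',**{k:v for k,v in p.items()})
for q in ['weight_mid','tile_top']:
    for d in tip_of(p,q): print(q,d['pixel'],round(d['confidence'],2),at_depth(p,d['pixel']))
for d in cut_out(p,'weight_mid'):
    Q=cloud(p)[d['region']]; k=Q[(Q[:,2]>.066)&(Q[:,2]<.09)]; print(d['pixel'],d['confidence'],len(Q),len(k),np.median(k,0),(k.max(0)+k.min(0))/2,np.ptp(k,0)) if len(k) else 0
    col=p['img'][d['region']].mean(0); print(col)
E
```

```text
[0.4461 0.0096 0.238 ] [ 0.0212  0.5018 -0.2175  2.1033  0.1954  0.5564  0.8542]
weight_mid [321.9, 228.8] 0.87 [0.4487 0.0059 0.0714]
weight_mid [379.1, 312.0] 0.55 [0.5399 0.0221 0.0563]
tile_top [147.6, 369.4] 0.84 [ 0.4176 -0.0325  0.2703]
[377.5, 304.9] 0.77 3840 844 [0.5514 0.0207 0.0715] [0.553  0.0205 0.0699] [0.0275 0.0276 0.0075]
[12.9938 32.4539 75.5352]
[319.3, 226.9] 0.74 3711 1009 [0.4532 0.0019 0.0714] [0.4538 0.0017 0.0698] [0.0275 0.0273 0.0075]
[79.4681 78.6125 74.3554]
```

View pics/w2.png

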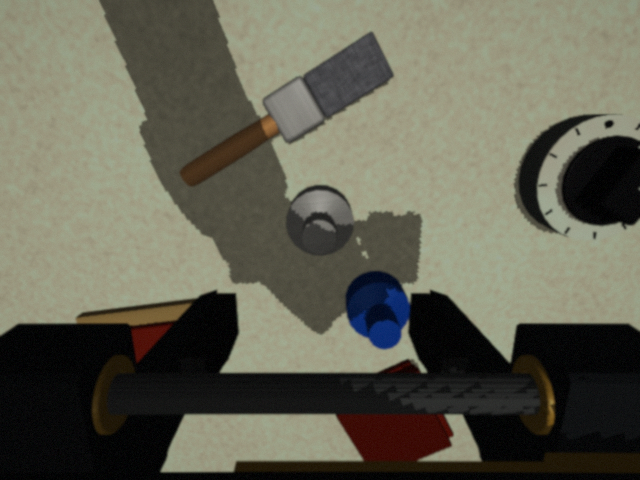

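Run:
```python
from h import *
np.set_printoptions(precision=4,suppress=True)
p1=np.load('w1.npz'); Q=cloud(p1)
m=(abs(Q[...,0]-.45)<.04)&(abs(Q[...,1]-.0)<.04)&(Q[...,2]>.067)&(Q[...,2]<.085); k=Q[m]; print('w1 knob',len(k),np.median(k,0),(k.max(0)+k.min(0))/2,np.ptp(k,0))
for n in ['scene','top']:
    p=snapshot(n); save(p,n+'1.png'); C=cloud(p)
    for d in cut_out(p,'tile_top'):
        m=cv2.erode(d['region'].astype(np.uint8),np.ones((3,3)))>0
        k=C[m]; k=k[(k[:,2]>.015)&(k[:,2]<.03)]
        if len(k)>30:
            r=cv2.minAreaRect((k[:,:2]*1000).astype(np.float32)); print(n,d['pixel'],round(d['confidence'],2),r,np.median(k[:,2]))
    for d in tip_of(p,'tile_top'): print(n,d['pixel'],d['confidence'],at_z(p,d['pixel'],.022))
    m=(abs(C[...,0]-.45)<.04)&(abs(C[...,1]-.0)<.04)&(C[...,2]>.067)&(C[...,2]<.085); k=C[m]
    if len(k): print(n,'knob',len(k),np.median(k,0),(k.max(0)+k.min(0))/2,np.ptp(k,0))
p1={k:p1[k] for k in p1}
c=cv2.cvtColor(p1['img'][195:300,40:180],cv2.COLOR_RGB2BGR); cv2.imwrite('pics/crop1.png',cv2.resize(c,None,fx=4,fy=4))
```

```text
w1 knob 709 [0.4534 0.0031 0.071 ] [0.4536 0.0023 0.0702] [0.0273 0.0279 0.0063]
scene [184.4, 238.5] 0.8 ((694.3541870117188, -366.3670959472656), (87.09220886230469, 89.4057388305664), 67.08920288085938) 0.01902945790977878
scene [186.0, 234.5] 0.95 [ 0.6937 -0.3612  0.022 ]
scene [272.5, 235.1] 0.57 [ 0.5431 -0.2047  0.022 ]
scene knob 67 [0.457  0.0014 0.0695] [0.4562 0.0005 0.0696] [0.0268 0.0261 0.0048]
top [474.5, 183.2] 0.97 ((689.1771240234375, -371.77850341796875), (110.05769348144531, 112.55842590332031), 67.55496215820312) 0.020823605408932355
top [418.3, 246.7] 0.68 ((528.4290771484375, -221.47344970703125), (112.59971618652344, 114.9707260131836), 76.4684829711914) 0.021167840721870057
top [477.0, 178.7] 0.96 [ 0.6971 -0.3748  0.022 ]
top [417.9, 246.6] 0.73 [ 0.5241 -0.2151  0.022 ]
```

View pics/crop1.png

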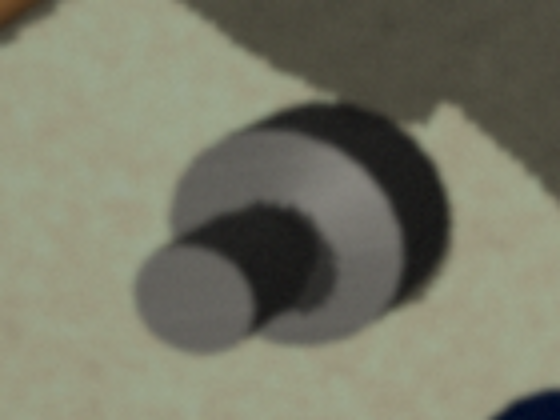

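View pics/top1.png

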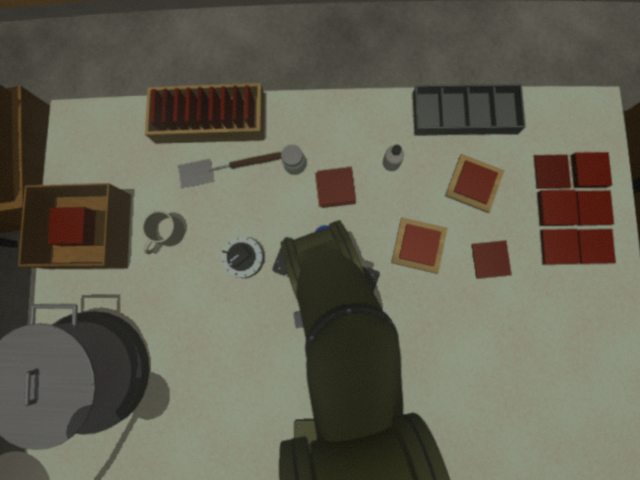

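The crop shows the plain grey weight at w1 (110,250), with the blue one only at the corner. Its knob centre is consistent over two wrist views at (0.4535,0.002). The tile is at ≈(0.527,-0.218), z≈0.021. Descending to grasp.

>>> carry_out(linear=[[0.0075, -0.0075, -0.02], [0.0075, -0.0075, -0.06], [0.0075, -0.0075, -0.1], [0.0075, -0.0075, -0.135], [0.0075, -0.0075, -0.16], [0.0075, -0.0075, -0.177], [0.0075, -0.0075, -0.177], [0.0075, -0.0075, -0.177]], roll=[0, 0, 0, 0, 0, 0, 0, 0])

```text
clock: 4.15
tool_pos: [0.4544, 0.0034, 0.061]
eef_rot: [0.187, 0.982, 0.001, -0.001]
contact_force: [0.4, -0.2, 0.8]
opening: 0.797
```

>>> carry_out(linear=[[0, 0, 0], [0, 0, 0], [0, 0, 0], [0, 0, 0], [0, 0, 0], [0, 0, 0]], roll=[0, 0, 0, 0, 0, 0], gripper=0.1, grip_force=35)

```text
clock: 4.65
tool_pos: [0.4542, 0.0026, 0.0615]
eef_rot: [0.188, 0.982, -0.0, -0.001]
contact_force: [-0.8, -6.2, 5.5]
opening: 0.37
```

>>> carry_out(linear=[[0, 0, 0], [0, 0, 0], [0, 0, 0], [0, 0, 0]], roll=[0, 0, 0, 0])

```text
clock: 4.98
tool_pos: [0.4534, 0.001, 0.0617]
eef_rot: [0.189, 0.982, -0.001, -0.001]
contact_force: [-1.3, -5.8, 4.1]
opening: 0.304
```

>>> carry_out(linear=[[0, 0, 0.003], [0, 0, 0.01], [0, 0, 0.025], [0, 0, 0.05], [0, 0, 0.07], [0, 0, 0.08], [0, 0, 0.08], [0, 0, 0.08]], roll=[0, 0, 0, 0, 0, 0, 0, 0])

```text
clock: 5.65
tool_pos: [0.4536, 0.0016, 0.1421]
eef_rot: [0.188, 0.982, -0.001, -0.001]
contact_force: [-0.3, -0.3, -6.1]
opening: 0.303
```

Run:
```python
from h import *
np.set_printoptions(precision=4,suppress=True)
p=snapshot('wrist'); save(p,'w3.png'); s=status.get_state(); print(s['tool_pos'],s['q'],s['opening'],s['contact_force'])
```

```text
[0.4532 0.0015 0.1415] [-0.0245  0.6912 -0.1294  2.1745  0.2907  0.295   0.7888] 0.30331226013579315 [-0.4098 -0.3164 -6.8874]
```

View pics/w3.png

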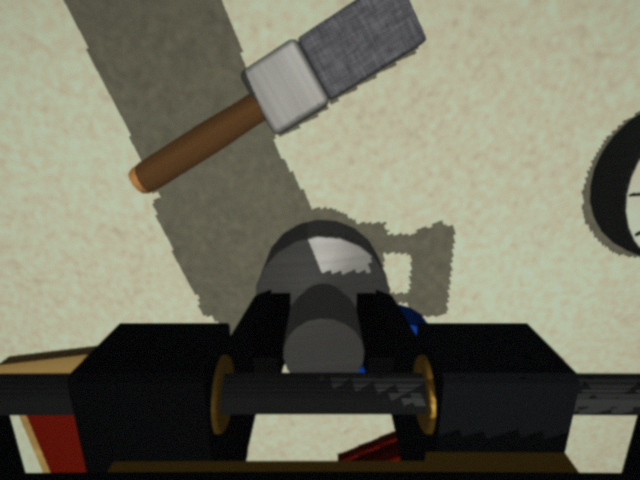

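The weight is held upright (knob at (325,345) between the fingers), with about 6.9 N on the wrist. I'll take a close look at the tile from beyond it.

>>> carry_out(linear=[[0.01, -0.01, 0.02], [0.03, -0.035, 0.04], [0.05, -0.065, 0.055], [0.07, -0.095, 0.07], [0.09, -0.125, 0.08], [0.11, -0.15, 0.08], [0.125, -0.17, 0.08], [0.125, -0.17, 0.08]], roll=[0, 0, 0, 0, 0, 0, 0, 0])

```text
clock: 6.37
tool_pos: [0.5802, -0.1753, 0.2196]
eef_rot: [0.192, 0.981, -0.003, -0.0]
contact_force: [-0.5, -0.6, -5.1]
opening: 0.299
```

```bash
cat > tile.py <<'E'
from h import *
import sys
np.set_printoptions(precision=4,suppress=True)
p=snapshot('wrist'); save(p,sys.argv[1]+'.png'); s=status.get_state(); print(s['tool_pos'],s['contact_force'])
np.savez(sys.argv[1]+'.npz',**p)
hsv=cv2.cvtColor(p['img'],cv2.COLOR_RGB2HSV); C=cloud(p)
red=((hsv[...,0]<8)|(hsv[...,0]>172))&(hsv[...,1]>150)&(hsv[...,2]>20)
n,l=cv2.connectedComponents(red.astype(np.uint8))
for i in range(1,n):
    m=l==i
    if m.sum()<1500: continue
    k=C[m]; k=k[(k[:,2]>.012)&(k[:,2]<.035)]
    print(m.sum(), len(k)); 
    if len(k)<500: continue
    vs,us=np.nonzero(m); g=np.array([at_z(p,(u,v),.022)[:2] for u,v in zip(us[::3],vs[::3])])
    print(cv2.minAreaRect((k[:,:2]*1000).astype(np.float32)),np.median(k[:,2]), cv2.minAreaRect((g*1000).astype(np.float32)))
for d in tip_of(p,'tile_top'): print(d['pixel'],d['confidence'],at_depth(p,d['pixel']))
E
python3 tile.py w4
```

```text
[ 0.578  -0.1719  0.2191] [-0.5272  0.5081 -7.122 ]
11463 11421
((529.6765747070312, -217.90814208984375), (88.51969909667969, 88.12113952636719), 75.58367919921875) 0.021419484905770725 ((529.6337890625, -217.45870971679688), (87.82469177246094, 87.55476379394531), 75.8219985961914)
9481 0
13523 2835
((681.0664672851562, -7.319450378417969), (91.88334655761719, 95.74850463867188), 5.928386211395264) 0.033278154607232824 ((682.9805297851562, -7.660987854003906), (107.14529418945312, 100.12991333007812), 5.933732509613037)
2656 117
[250.1, 178.8] 0.97 [ 0.5307 -0.2194  0.0212]
[532.5, 242.1] 0.39 [ 0.6642 -0.0235  0.0358]
```

View pics/w4.png

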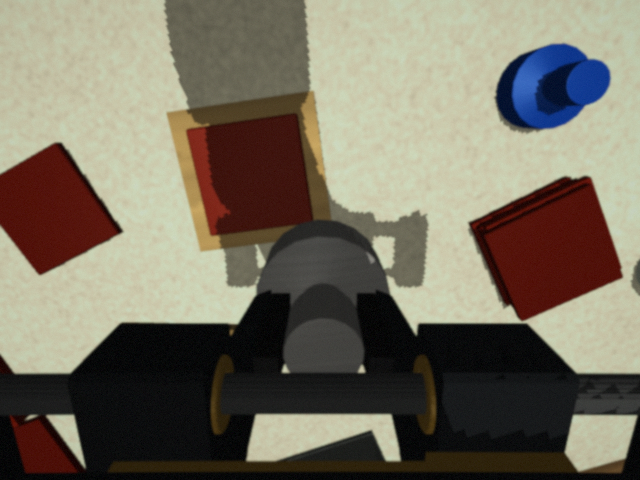

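Tile centre (0.5297,-0.2178), z≈0.0215, 88 mm wide at pixel (250,179). This agrees with the top camera. I'll move above it.

>>> carry_out(linear=[[-0.02, -0.02, 0], [-0.04, -0.038, -0.02], [-0.048, -0.046, -0.05], [-0.048, -0.046, -0.08], [-0.048, -0.046, -0.1], [-0.048, -0.046, -0.115], [-0.048, -0.046, -0.12], [-0.048, -0.046, -0.12]], roll=[0, 0, 0, 0, 0, 0, 0, 0])

```text
clock: 7.13
tool_pos: [0.5274, -0.2134, 0.0972]
eef_rot: [0.188, 0.982, -0.0, -0.006]
contact_force: [0.5, -0.7, -6.0]
opening: 0.306
```

>>> carry_out(linear=[[0, 0, 0], [0, 0, 0]], roll=[0, 0])

```text
clock: 7.3
tool_pos: [0.5277, -0.2125, 0.0977]
eef_rot: [0.188, 0.982, -0.0, -0.006]
contact_force: [-0.2, -0.3, -6.6]
opening: 0.301
```

>>> carry_out(linear=[[0.002, -0.005, -0.003], [0.002, -0.005, -0.006], [0.002, -0.005, -0.008], [0.002, -0.005, -0.009], [0.002, -0.005, -0.01], [0.002, -0.005, -0.011]], roll=[0, 0, 0, 0, 0, 0])

```text
clock: 7.8
tool_pos: [0.5296, -0.2175, 0.0867]
eef_rot: [0.188, 0.982, -0.0, -0.006]
contact_force: [-0.1, 1.0, -6.8]
opening: 0.303
```

>>> carry_out(linear=[[0, 0, -0.0007], [0, 0, -0.0014], [0, 0, -0.002], [0, 0, -0.0026], [0, 0, -0.0032], [0, 0, -0.0032]], roll=[0, 0, 0, 0, 0, 0])

```text
clock: 8.3
tool_pos: [0.5297, -0.2176, 0.0838]
eef_rot: [0.188, 0.982, -0.0, -0.006]
contact_force: [-1.0, -0.6, -2.5]
opening: 0.307
```

>>> carry_out(linear=[[0, 0, -0.0004], [0, 0, -0.0008], [0, 0, -0.0008]], roll=[0, 0, 0])

```text
clock: 8.55
tool_pos: [0.5296, -0.2177, 0.0837]
eef_rot: [0.188, 0.982, -0.0, -0.006]
contact_force: [-3.8, 0.7, 4.2]
opening: 0.307
```

Load now rests on the tile (force flipped to +4 N). Release.

>>> carry_out(linear=[[0, 0, 0], [0, 0, 0], [0, 0, 0], [0, 0, 0], [0, 0, 0], [0, 0, 0]], roll=[0, 0, 0, 0, 0, 0], gripper=0.7)

```text
clock: 9.05
tool_pos: [0.5298, -0.2177, 0.0836]
eef_rot: [0.188, 0.982, -0.0, -0.006]
contact_force: [0.7, -0.4, -0.1]
opening: 0.697
```

>>> carry_out(linear=[[0, 0, 0.015], [0, 0, 0.045], [0, 0, 0.08], [0, 0, 0.12], [0.01, 0.01, 0.15], [0.03, 0.03, 0.16], [0.045, 0.04, 0.16], [0.045, 0.04, 0.16]], roll=[0, 0, 0, 0, 0, 0, 0, 0])

```text
clock: 9.72
tool_pos: [0.5787, -0.1735, 0.2452]
eef_rot: [0.185, 0.983, 0.001, -0.003]
contact_force: [0.4, 0.2, -0.8]
opening: 0.703
```

Run:
```python
from h import *
np.set_printoptions(precision=4,suppress=True)
p=snapshot('wrist'); save(p,'w5.png'); s=status.get_state(); print(s['tool_pos'],s['contact_force'])
C=cloud(p)
m=(abs(C[...,0]-.53)<.045)&(abs(C[...,1]+.2178)<.045)
for lo,hi in [(.085,.105),(.045,.06)]:
    k=C[m&(C[...,2]>lo)&(C[...,2]<hi)]; print(len(k),np.median(k,0),(k.max(0)+k.min(0))/2,np.ptp(k,0))
```

```text
[ 0.5763 -0.1756  0.2441] [-0.3286 -0.0759 -0.3269]
1293 [ 0.5294 -0.2155  0.0934] [ 0.5297 -0.2161  0.0904] [0.0276 0.0283 0.0106]
2866 [ 0.5244 -0.2076  0.0527] [ 0.53   -0.2161  0.0509] [0.0597 0.0604 0.0117]
```

View pics/w5.png

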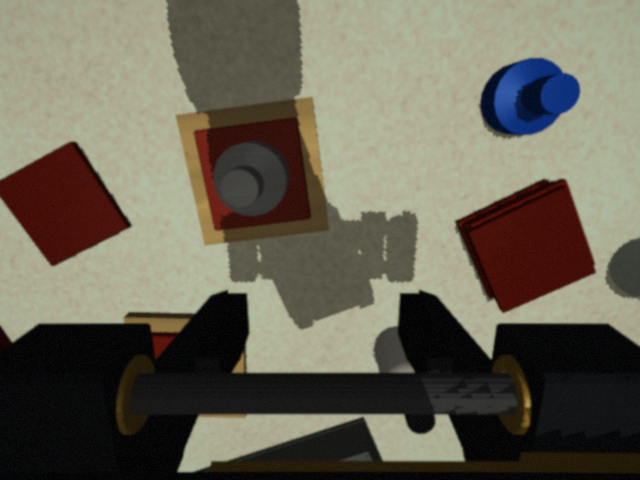

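The weight stands centred on the tile at (250,180): foot centre (0.530,-0.216), 2 mm off, upright. Now the timer, starting with a geometry estimate from w1.

>>> carry_out(linear=[[-0.005, 0.025, 0.01], [-0.01, 0.06, 0.02], [-0.015, 0.1, 0.02], [-0.025, 0.135, 0.02], [-0.035, 0.17, 0.02], [-0.04, 0.205, 0.02], [-0.045, 0.24, 0.02], [-0.05, 0.275, 0.02]], roll=[0, 0, 0, 0, 0, 0, 0, 0])

```text
clock: 10.43
tool_pos: [0.525, 0.0991, 0.2635]
eef_rot: [0.187, 0.982, -0.001, -0.005]
contact_force: [-0.2, -0.1, -0.1]
opening: 0.696
```

```bash
cat > tim.py <<'E'
from h import *
import sys
np.set_printoptions(precision=4,suppress=True)
def ana(p,c0=(.50,.225)):
    C=cloud(p); d=np.hypot(C[...,0]-c0[0],C[...,1]-c0[1])
    m=(d<.07)&(C[...,2]>.07)&(C[...,2]<.1)
    k=C[m]; z=np.median(k[:,2]); k=k[abs(k[:,2]-z)<.004]
    r=cv2.minAreaRect((k[:,:2]*1000).astype(np.float32)); print('block top z',z,r, len(k))
    box=cv2.boxPoints(r); print('box',box.round(1).tolist())
    for nm,lo,hi in [('flange',.045,.062),('dial',.032,.044)]:
        k=C[(d<.07)&(C[...,2]>lo)&(C[...,2]<hi)]
        if len(k)<50: continue
        e=cv2.minEnclosingCircle((k[:,:2]*1000).astype(np.float32)); print(nm,'z',np.median(k[:,2]),e,len(k))
if __name__=='__main__':
    f=sys.argv[1]
    if len(sys.argv)>2:
        p=dict(np.load(f+'.npz'))
    else:
        p=snapshot('wrist'); save(p,f+'.png'); np.savez(f+'.npz',**p)
        s=status.get_state(); print(s['tool_pos'],s['q'],s['contact_force'])
        for q in ['knob_flange','timer','timer_mark']:
            for d in tip_of(p,q): print(q,d['pixel'],round(d['confidence'],2),at_z(p,d['pixel'],{'knob_flange':.053,'timer':0,'timer_mark':.038}[q]))
    ana(p)
E
python3 tim.py w1 x
```

```text
block top z 0.07966628038145868 ((504.13543701171875, 230.54380798339844), (34.17744445800781, 48.05705642700195), 36.94623947143555) 1986
box [[476.0, 239.5], [504.8999938964844, 201.10000610351562], [532.2000122070312, 221.60000610351562], [503.3999938964844, 260.0]]
flange z 0.049838798415242525 ((504.2420959472656, 230.53260803222656), 35.961238861083984) 2123
dial z 0.038148377226008334 ((504.2387390136719, 230.99427795410156), 52.17045211791992) 4177
```

Geometry from w1: axis (0.504,0.231), flange z 0.050, pointer ≈127°, bar mark ≈74° (world). That puts the winder at ≈0.64 rad, with a turn of ≈-0.93 to go. Next I'll line the jaws up across the block (-0.54 roll) and take a second view.

>>> carry_out(linear=[[-0.003, 0.018, 0], [-0.008, 0.04, -0.005], [-0.013, 0.07, -0.01], [-0.018, 0.1, -0.015], [-0.022, 0.12, -0.02], [-0.022, 0.13, -0.02], [-0.022, 0.13, -0.02], [-0.022, 0.13, -0.02]], roll=[-0.08, -0.17, -0.26, -0.35, -0.44, -0.52, -0.54, -0.54])

```text
clock: 11.1
tool_pos: [0.5027, 0.2278, 0.2429]
eef_rot: [0.442, 0.897, -0.0, -0.005]
contact_force: [0.2, -0.3, 0.3]
opening: 0.704
```

```bash
python3 tim.py w6
```

```text
[0.503  0.2269 0.2431] [-0.441   0.6118 -0.1019  1.8017  0.0751  0.7383  0.0743] [0.649  0.3306 0.2181]
knob_flange [324.9, 218.7] 0.81 [0.5039 0.2291 0.053 ]
timer [324.3, 208.2] 0.67 [0.5049 0.2268 0.    ]
timer_mark [379.7, 183.0] 0.83 [0.5238 0.2787 0.038 ]
block top z 0.07960185924277055 ((503.92486572265625, 230.60333251953125), (34.03025817871094, 47.46918487548828), 37.01678466796875) 2658
box [[476.0, 239.3000030517578], [504.6000061035156, 201.39999389648438], [531.7999877929688, 221.89999389648438], [503.20001220703125, 259.79998779296875]]
flange z 0.04972676576921145 ((504.37103271484375, 230.4800567626953), 35.97276306152344) 2832
dial z 0.03804801494114196 ((504.40447998046875, 230.80393981933594), 52.11820983886719) 5394
```

View pics/w6.png

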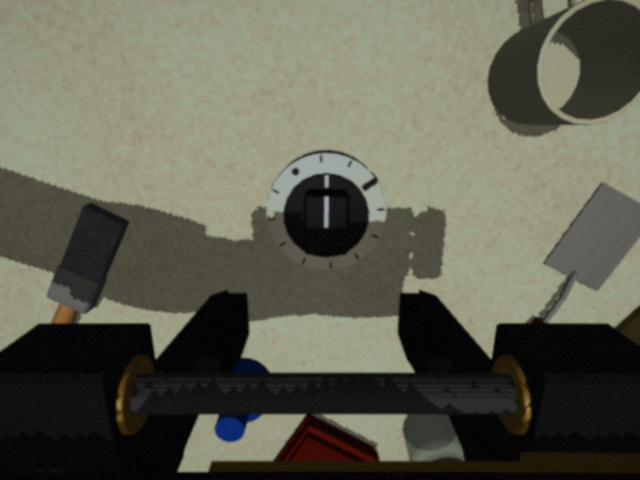

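```bash
cat > ang.py <<'E'
from h import *
def angs(p,c):
    C=cloud(p); g=p['img'].astype(float).mean(-1)
    dx,dy=C[...,0]-c[0],C[...,1]-c[1]; r=np.hypot(dx,dy); a=np.degrees(np.arctan2(dy,dx))%360
    m=(r>.041)&(r<.050)&(abs(C[...,2]-.038)<.004)
    # local contrast: per-degree min-mean
    tot=[]
    for d in range(360):
        s=g[m&(abs((a-d+180)%360-180)<1.5)]; tot.append(s.mean() if len(s)>3 else np.nan)
    tot=np.array(tot); med=np.array([np.nanmedian(np.take(tot,range(i-12,i+13),mode='wrap')) for i in range(360)])
    con=1-tot/med
    out=[(i,round(con[i],2)) for i in range(360) if con[i]>.12 and con[i]==np.nanmax(np.take(con,range(i-6,i+7),mode='wrap'))]
    w=np.array([sum(np.clip(np.take(con,range(i-5,i+6),mode='wrap'),0,1)) for i,_ in out])
    cen=[i+np.nansum(np.arange(-5,6)*np.clip(np.take(con,range(i-5,i+6),mode='wrap'),0,1))/x for (i,_),x in zip(out,w)]
    print([(round(c,1),o[1],round(x,1)) for c,o,x in zip(cen,out,w)])
    # pointer
    mp=(r<.036)&(C[...,2]>.045)&(g>100)
    print('pointer px',mp.sum(), 'mean dir', np.degrees(np.arctan2(dy[mp].mean(),dx[mp].mean())), np.degrees(np.arctan2(*np.linalg.svd(np.c_[dx[mp],dy[mp]]-[dx[mp].mean(),dy[mp].mean()],full_matrices=False)[2][0][::-1])))
if __name__=='__main__':
    import sys
    angs(dict(np.load(sys.argv[1]+'.npz')),(float(sys.argv[2]),float(sys.argv[3])))
E
python3 ang.py w6 .5043 .2308; python3 ang.py w1 .5043 .2308
```

```text
[(np.float64(12.0), np.float64(0.26), np.float64(1.0)), (np.float64(42.5), np.float64(0.28), np.float64(1.1)), (np.float64(73.0), np.float64(0.81), np.float64(5.1)), (np.float64(103.5), np.float64(0.22), np.float64(0.9)), (np.float64(133.5), np.float64(0.23), np.float64(0.9)), (np.float64(163.5), np.float64(0.47), np.float64(2.9)), (np.float64(193.3), np.float64(0.22), np.float64(0.8)), (np.float64(224.0), np.float64(0.15), np.float64(0.5)), (np.float64(252.5), np.float64(0.22), np.float64(0.9)), (np.float64(281.9), np.float64(0.23), np.float64(0.9)), (np.float64(311.8), np.float64(0.24), np.float64(1.0)), (np.float64(341.9), np.float64(0.25), np.float64(0.9))]
pointer px 205 mean dir 123.84275623780098 -54.79600199977115
[(np.float64(11.9), np.float64(0.24), np.float64(1.0)), (np.float64(42.6), np.float64(0.23), np.float64(0.9)), (np.float64(72.9), np.float64(0.85), np.float64(5.3)), (np.float64(103.4), np.float64(0.23), np.float64(1.0)), (np.float64(133.7), np.float64(0.23), np.float64(0.9)), (np.float64(163.6), np.float64(0.44), np.float64(2.8)), (np.float64(193.4), np.float64(0.2), np.float64(0.8)), (np.float64(222.9), np.float64(0.24), np.float64(1.0)), (np.float64(252.7), np.float64(0.22), np.float64(1.0)), (np.float64(282.1), np.float64(0.21), np.float64(0.8)), (np.float64(312.1), np.float64(0.2), np.float64(0.8)), (np.float64(341.7), np.float64(0.27), np.float64(1.1))]
pointer px 96 mean dir 126.39534902621834 -62.86205539184667
```

Two views agree: bar mark at 73°, block/pointer at 127°, axis (0.5043,0.2307), jaws at 37.5°. Descending to just above the flange.

>>> carry_out(linear=[[0.001, 0.004, -0.02], [0.001, 0.004, -0.055], [0.001, 0.004, -0.09], [0.001, 0.004, -0.12], [0.001, 0.004, -0.145], [0.001, 0.004, -0.16], [0.001, 0.004, -0.163], [0.001, 0.004, -0.163]], roll=[0, 0, 0, 0, 0, 0, 0, 0])

```text
clock: 11.97
tool_pos: [0.5042, 0.2299, 0.0798]
eef_rot: [0.443, 0.896, -0.001, -0.006]
contact_force: [-0.2, 0.4, 0.2]
opening: 0.694
```

>>> carry_out(linear=[[0, 0, 0], [0, 0, 0]], roll=[0, 0])

```text
clock: 12.13
tool_pos: [0.5052, 0.2296, 0.081]
eef_rot: [0.444, 0.896, 0.0, -0.005]
contact_force: [0.7, 0.1, 0.7]
opening: 0.697
```

>>> carry_out(linear=[[-0.0005, 0.001, -0.004], [-0.0005, 0.001, -0.008], [-0.0005, 0.001, -0.009], [-0.0005, 0.001, -0.009]], roll=[0, 0, 0, 0])

```text
clock: 12.47
tool_pos: [0.5045, 0.2306, 0.0719]
eef_rot: [0.444, 0.896, 0.0, -0.005]
contact_force: [-0.9, -0.1, 1.0]
opening: 0.699
```

>>> carry_out(linear=[[0, 0, 0], [0, 0, 0], [0, 0, 0], [0, 0, 0], [0, 0, 0], [0, 0, 0], [0, 0, 0], [0, 0, 0]], roll=[0, 0, 0, 0, 0, 0, 0, 0], gripper=0.1, grip_force=30)

```text
clock: 13.13
tool_pos: [0.504, 0.2303, 0.0719]
eef_rot: [0.444, 0.896, -0.001, -0.005]
contact_force: [-2.6, -1.5, 1.8]
opening: 0.381
```

>>> carry_out(linear=[[0, 0, -0.0005], [0, 0, -0.001], [0, 0, -0.0015], [0, 0, -0.0015], [0, 0, -0.0015]], roll=[0, 0, 0, 0, 0])

```text
clock: 13.55
tool_pos: [0.5041, 0.2303, 0.0704]
eef_rot: [0.444, 0.896, -0.001, -0.005]
contact_force: [-1.9, -1.0, 2.0]
opening: 0.384
```

>>> carry_out(linear=[[0, 0, -0.0005], [0, 0, -0.001], [0, 0, -0.001], [0, 0, -0.001]], roll=[0, 0, 0, 0])

```text
clock: 13.88
tool_pos: [0.5041, 0.2303, 0.0698]
eef_rot: [0.444, 0.896, -0.0, -0.005]
contact_force: [-2.5, -1.3, 7.0]
opening: 0.381
```

>>> carry_out(linear=[[0, 0, -0.0003], [0, 0, -0.0007], [0, 0, -0.001], [0, 0, -0.001]], roll=[0, 0, 0, 0])

```text
clock: 14.22
tool_pos: [0.5041, 0.2303, 0.0694]
eef_rot: [0.444, 0.896, -0.0, -0.005]
contact_force: [-3.0, -1.4, 8.7]
opening: 0.384
```

Run:
```python
from h import *
import numpy as np
snapshot('wrist'); 
s=status.get_state(); print(s['clock'],s['tool_pos'],s['contact_force'])
```

```text
14.2667 [0.50404858 0.23029219 0.06944608] [-2.69016554 -0.86990536  9.22508168]
```

>>> carry_out(linear=[[0, 0, -0.0007], [0, 0, -0.001], [0, 0, -0.001]], roll=[0, 0, 0])

```text
clock: 14.52
tool_pos: [0.5041, 0.2303, 0.0692]
eef_rot: [0.444, 0.896, -0.0, -0.005]
contact_force: [-2.1, -1.5, 10.5]
opening: 0.381
```

>>> carry_out(linear=[[0, 0, -0.0008], [0, 0, -0.0012], [0, 0, -0.0012]], roll=[0, 0, 0])

```text
clock: 14.77
tool_pos: [0.5041, 0.2303, 0.069]
eef_rot: [0.444, 0.896, -0.0, -0.005]
contact_force: [-3.0, -0.6, 11.8]
opening: 0.385
```

About 12 N of push. Start turning in small steps and watch the force.

>>> carry_out(linear=[[0, 0, -0.0009], [0, 0, -0.0009], [0, 0, -0.0009], [0, 0, -0.0009]], roll=[-0.03, -0.06, -0.1, -0.14])

```text
clock: 15.1
tool_pos: [0.5042, 0.2303, 0.0691]
eef_rot: [0.506, 0.863, 0.0, -0.005]
contact_force: [-2.8, -2.8, 11.3]
opening: 0.385
```

>>> carry_out(linear=[[0, 0, -0.001], [0, 0, -0.001], [0, 0, -0.001], [0, 0, -0.001], [0, 0, -0.001], [0, 0, -0.001]], roll=[-0.04, -0.08, -0.12, -0.16, -0.2, -0.24])

```text
clock: 15.6
tool_pos: [0.5044, 0.2304, 0.0691]
eef_rot: [0.606, 0.796, 0.001, -0.004]
contact_force: [-2.8, -0.9, 11.9]
opening: 0.382
```

>>> carry_out(linear=[[0, 0, -0.001], [0, 0, -0.001], [0, 0, -0.001], [0, 0, -0.001], [0, 0, -0.001], [0, 0, -0.001], [0, 0, -0.001]], roll=[-0.04, -0.08, -0.12, -0.16, -0.2, -0.24, -0.28])

```text
clock: 16.18
tool_pos: [0.5047, 0.2305, 0.0691]
eef_rot: [0.711, 0.703, 0.002, -0.004]
contact_force: [-3.2, -1.1, 11.3]
opening: 0.379
```

>>> carry_out(linear=[[0, 0, -0.001], [0, 0, -0.001], [0, 0, -0.001], [0, 0, -0.001], [0, 0, -0.001], [0, 0, -0.001], [0, 0, -0.001]], roll=[-0.04, -0.08, -0.12, -0.16, -0.2, -0.24, -0.28])

```text
clock: 16.77
tool_pos: [0.5051, 0.2304, 0.0691]
eef_rot: [0.803, 0.596, 0.003, -0.003]
contact_force: [-3.1, -2.2, 10.8]
opening: 0.384
```

```bash
python3 tim.py w7; python3 ang.py w7 .5043 .2308
```

```text
[0.5051 0.2304 0.0691] [-0.5756  0.8967  0.1171  1.9187 -0.3012  0.3379 -0.5126] [-2.6486 -1.1687 11.1968]
timer [325.4, 272.0] 0.63 [0.5061 0.2307 0.    ]
timer_mark [322.1, 190.2] 0.98 [0.519 0.279 0.038]
block top z 0.07695448000282192 ((507.0010681152344, 237.94537353515625), (33.57909393310547, 65.25772857666016), 73.31981658935547) 9977
box [[470.8999938964844, 231.1999969482422], [533.4000244140625, 212.5], [543.0999755859375, 244.6999969482422], [480.6000061035156, 263.3999938964844]]
flange z 0.04705512895579489 ((504.7522277832031, 230.9163818359375), 35.939754486083984) 6887
dial z 0.038011119205479754 ((504.7631530761719, 231.6946258544922), 52.00950241088867) 13832
[(np.float64(12.4), np.float64(0.35), np.float64(1.1)), (np.float64(42.3), np.float64(0.24), np.float64(0.6)), (np.float64(72.1), np.float64(0.81), np.float64(5.2)), (np.float64(102.0), np.float64(0.34), np.float64(1.0)), (np.float64(119.9), np.float64(0.16), np.float64(0.6)), (np.float64(133.8), np.float64(0.44), np.float64(2.0)), (np.float64(163.2), np.float64(0.53), np.float64(2.7)), (np.float64(nan), np.float64(0.13), np.float64(nan)), (np.float64(342.8), np.float64(0.35), np.float64(1.2))]
pointer px 508 mean dir 72.11636958324856 -105.01332712673984ang.py:10: RuntimeWarning: All-NaN slice encountered
  tot=np.array(tot); med=np.array([np.nanmedian(np.take(tot,range(i-12,i+13),mode='wrap')) for i in range(360)])
```

View pics/w7.png

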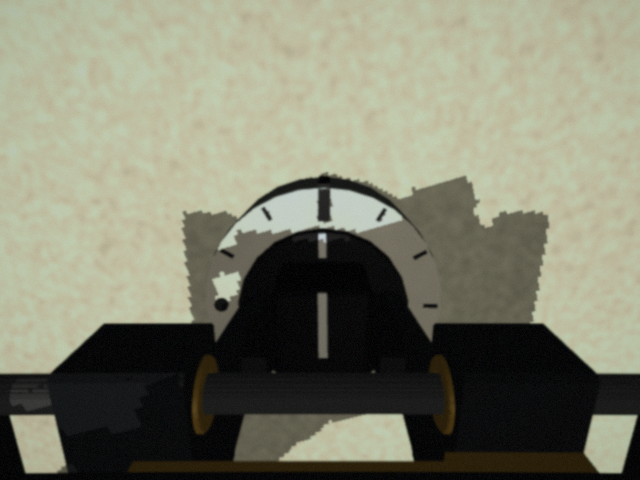

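Pointer (322,240–355) lines up with the long bar (323,205), and the zero dot at (222,304) hasn't moved (163°). I'll relax the twist while still pressing, ease the push, then open.

>>> carry_out(linear=[[0, 0, -0.0007], [0, 0, -0.0006], [0, 0, -0.0005]], roll=[0, 0, 0])

```text
clock: 17.22
tool_pos: [0.5051, 0.2304, 0.0694]
eef_rot: [0.802, 0.597, 0.004, -0.003]
contact_force: [-2.4, -1.8, 9.9]
opening: 0.38
```

>>> carry_out(linear=[[0, 0, -0.0002], [0, 0, 0], [0, 0, 0], [0, 0, 0], [0, 0, 0], [0, 0, 0]], roll=[0, 0, 0, 0, 0, 0], gripper=0.7)

```text
clock: 17.72
tool_pos: [0.5051, 0.2304, 0.0692]
eef_rot: [0.802, 0.597, 0.004, -0.003]
contact_force: [-0.2, 0.3, -1.7]
opening: 0.698
```

>>> carry_out(linear=[[0, 0, 0.01], [0, 0, 0.03], [0, 0, 0.06], [0, 0, 0.1], [0, 0, 0.135], [0, 0, 0.16], [0, 0, 0.17], [0, 0, 0.17]], roll=[0, 0, 0, 0, 0, 0, 0, 0])

```text
clock: 18.38
tool_pos: [0.5064, 0.231, 0.242]
eef_rot: [0.802, 0.597, 0.006, -0.003]
contact_force: [-0.1, -0.1, 0.6]
opening: 0.699
```

```bash
python3 tim.py w8; python3 ang.py w8 .5045 .2308
```

```text
[0.5053 0.2306 0.2399] [-0.6531  0.6291  0.2433  1.8186 -0.2303  0.7137 -0.5712] [-0.0575  0.0509 -1.234 ]
knob_flange [320.8, 221.7] 0.79 [0.5047 0.2308 0.053 ]
timer [321.5, 210.2] 0.8 [0.5048 0.2292 0.    ]
timer_mark [321.9, 157.4] 0.74 [0.5203 0.2792 0.038 ]
block top z 0.07813107720061174 ((504.9825134277344, 230.65521240234375), (48.5805778503418, 33.9273681640625), 73.78763580322266) 2672
box [[481.8999938964844, 212.10000610351562], [514.5, 202.60000610351562], [528.0999755859375, 249.1999969482422], [495.5, 258.70001220703125]]
flange z 0.04830108142970141 ((505.01324462890625, 230.8209228515625), 35.9057731628418) 2783
dial z 0.03798578984354431 ((505.50286865234375, 231.1007843017578), 52.2193717956543) 5430
[(np.float64(12.7), np.float64(0.26), np.float64(1.0)), (np.float64(42.6), np.float64(0.22), np.float64(0.8)), (np.float64(72.5), np.float64(0.78), np.float64(4.8)), (np.float64(102.3), np.float64(0.23), np.float64(0.9)), (np.float64(132.3), np.float64(0.27), np.float64(1.0)), (np.float64(162.3), np.float64(0.51), np.float64(3.2)), (np.float64(192.7), np.float64(0.28), np.float64(1.1)), (np.float64(222.9), np.float64(0.23), np.float64(0.9)), (np.float64(253.1), np.float64(0.26), np.float64(1.0)), (np.float64(282.8), np.float64(0.24), np.float64(0.9)), (np.float64(313.2), np.float64(0.24), np.float64(1.0)), (np.float64(343.0), np.float64(0.28), np.float64(1.0))]
pointer px 40 mean dir 73.03665681245198 -102.97785170588456
```

View pics/w8.png

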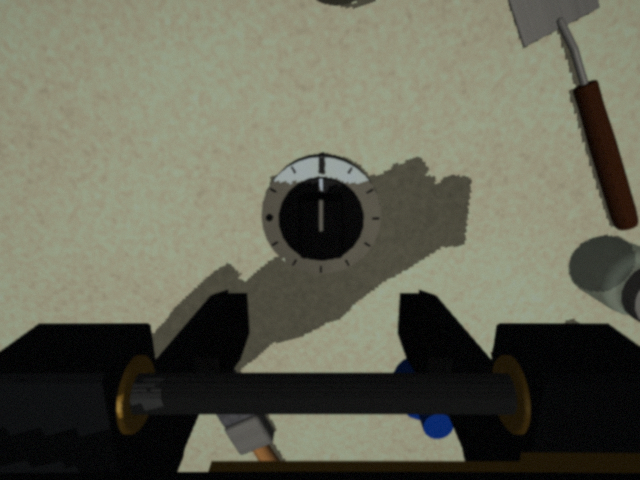

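Pointer (321,180–230) and bar (322,163) are aligned within about 1°, and the timer moved less than 1 mm. One last check of the weight from the fixed cameras, then I'll hand in.

Run:
```python
from h import *
np.set_printoptions(precision=4,suppress=True)
for n in ['top','scene']:
    p=snapshot(n); save(p,n+'9.png'); C=cloud(p)
    k=C[(abs(C[...,0]-.53)<.05)&(abs(C[...,1]+.2178)<.05)&(C[...,2]>.085)&(C[...,2]<.105)]
    print(n,len(k),(k.max(0)+k.min(0))/2 if len(k) else '')
```

```text
top 117 [ 0.5305 -0.2178  0.0922]
scene 72 [ 0.531  -0.2163  0.0896]
```

View pics/scene9.png

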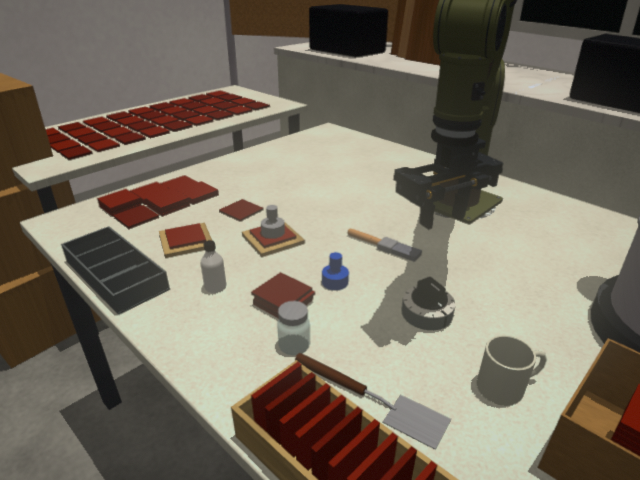

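The weight is upright on the tile at (272,225), the timer is at (428,303), and everything else is where it was.

```bash
python3 -c "
from plant import finish_job
print(finish_job())"
```

```text
the job is handed in; nothing more can be done
None
```

I set the grey steel weight on the left panel's glued tile, then pressed the timer knob and turned it clockwise to the long bar mark. I let go of everything and handed the job in at about 18.5 s; it reports no verdict.

- **Weight:** three cameras put it upright and within about 2 mm of the tile's centre. The tile took the load gently, with about 4 N on the wrist after contact.
- **Timer:** I held about 11–12 N of push while turning. The pointer ended at about 73.5° against the bar at 72.5–73° (world angles), so the knob is at about 1.56 rad. The timer's axis and its marks moved by roughly 1 mm and 1°.
- **Everything else:** the other things look unmoved in the last scene picture, and the gripper was open and clear.

No check failed. The measurements differed by 1–2 mm between cameras, which is within the calibration.

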